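# Unlatch the case and rack the cover glass box

### The job

Flip the over-centre latch on the front of the grey case open and lift its lid right up so that it stays open. Then take the small cover glass box out of the case and lay it flat on top of the one already on the sloping stand, straight above it and leaning back against the backstop just as the lower one does. Leave the other things where they are.

Things in the scene. Friction and masses are not known exactly. Their poses are not given: they have to be found in the camera images.
- case: grey plastic hard case, fixed, 120 x 190 x 102 mm (x, y, height with its lid closed), origin at the centre of its underside; its front, with the latch and the lift tab, looks to its -x. Walls 4 mm, rim at z = 85 mm; inside a flat black foam floor at z = 45 mm.
- latch (a joint): the steel latch lever's angle (rad) about a level axis along the case's y: 0 closed (hanging down, its grip flared forward), up to 1.6 open (swung forward and up, the wire bail clear of the lid's keeper). Over-centre: a spring pulls it closed below 0.6 (about 3 N at the grip) and snaps it on to 1.6 by itself above that. It keeps the lid shut until it is open.
- latch_hinge (a point): the lever's axis, 76 mm above the worktop, 14 mm in front of the case's front face and 50 mm to the case's +y from its middle. The lever turns about the case's y: its grip moves forward (case -x) and up.
- latch_grip (a point): middle of the lever's flared grip, a plate 20 mm wide (along the case's y) and 7 mm thick, sloping forward and down; closed it lies 27 mm in front of and 31 mm below the axis (41 mm from it), 41 mm in front of the case's face and 45 mm above the worktop. It can be pinched by its two side edges from above.
- lid (a joint): the lid's angle (rad): 0 closed, 1.57 upright, 1.85 fully open against its stop, leaning back; let go below about 1.0 it falls shut, near upright it stays where it is left, past 1.7 it falls fully open. The lid is light (about 1 N at the tab).
- lid_hinge (a point): the lid's axis, along the case's y, at the case's back edge (60 mm behind its middle), 86 mm above the worktop
- lid_tab (a point): middle of the free part of the lid's lift tab, 18 mm wide (case's y) and 8 mm thick; the tab stands 36 mm out from the lid's front edge, this point 26 mm out, 146 mm in front of and 6 mm above the lid's axis, 55 mm to the case's -y. It can be pinched by its two side edges from above and swings up and back with the lid.
- cover_box: the small white cover glass box (closed, 29 x 29 x 15 mm, 20 g) lying on the foam in the case; origin at the centre of its underside, z up through its lid
- lower_box: the same kind of box, loose, already on the sloping stand against the backstop; origin at the centre of its underside, z square to the slope
- rest: sloping aluminium plate of the fixed stand. Origin: middle of the line where its top meets the backstop's front face; x runs down the slope into the backstop (15 deg below level, away from the robot), y along the backstop, z square out of the plate. Plate 56 mm wide, 62 mm up the slope; backstop 48 mm high, sides open. A box against it centres at x = -15 mm; one on the lower box lies at z = 15 mm.
- slides: a small stack of glass slides, 26 x 76 x 7 mm, lying on the foam at the case's +y end; to be left alone; origin under its centre
- vial: sample vial with a cap, 24 mm across, 54 mm high, standing on the worktop; to be left alone; origin under its centre
- oil: dropper bottle, 27 mm across, 84 mm high, standing on the worktop; to be left alone; origin under its centre
- eyepiece: black spare eyepiece, 31 mm across, 44 mm high, standing on the worktop; to be left alone; origin under its centre
There are look-alikes about, which are no part of the job. Leave any purple look-alike of the lower_box alone.

How it is judged:
By the outcome, as a careful person would: the job done as asked, in the order asked, and still so for the second after the job is handed in, with the robot touching nothing.
It also fails if it takes over 62 s, if anything falls off the work surface, if the arm or the gripper's body presses on something with over 40 N, if the wrist force passes 120 N, or if a joint passes its speed limit or range.

### The arm

A 6-joint arm with a two-finger parallel gripper is mounted at the origin on a cart in front of the work surface, level with it; the furniture and walls round the work are solid. World frame = base frame: x ahead of the robot, y to its left, z up, the work surface at z = 0. Lengths are in mm, angles in rad, forces in N, time in s.
With the tool pointing down it reaches from about 375 to 925 mm from the base axis. Payload 5.7 kg.
Tool frame: the origin (TCP) lies midway between the tips of the shut fingers; the grasp point (between the pads) lies 19 mm behind it; z points along the fingers, y is the line along which they close (so a half turn about z gives the same grasp; the last joint's range is limited). The gripper opens to 88 mm and grips with 3 to 60 N. Pads are 20 mm wide; open, the fingers measure 115 mm over their backs; the gripper's body (75 mm by 178 mm) begins 61 mm behind the grasp point.
Start: joints at [0.987, 0.359, 1.51, -0, 1.272, -0.115], TCP at [271.077, 535.238, 222.623] pointing down, gripper open.
Joint ranges: [-2.97, 2.97], [-1.01, 2.36], [0.21, 2.38], [-0.96, 4.11], [0.2, 2.71], [-2.98, 2.98]. Speed limits (rad/s): [2.39, 2.39, 3.14, 3.14, 3.14, 3.14].

### API

Orientations are given as a rotation vector (axis times angle).
In Python, from workcell import manip gives the robot as it stands.
- The arm moves only by the tool apply_moves, never from a script. Its argument "plan" is a list of rows, each a list of 7 numbers: the turn, a rotation vector about the tool's x, y, z in degrees, then the shift along the tool's x, y, z in mm, then the finger opening in mm, from 0 to 87.8. In form: [[rx, ry, rz, x, y, z, fingers], ...]. A call has 1 to 12 rows; each row is the pose to reach, as a shift and turn from the pose commanded when the call began, along the tool's axes at that moment; what a row does not reach only later rows make up. A row lasts 1/12 s, in which the tool goes at most 41.7 mm and 7.16 degrees, less where a joint would pass 70% of its speed; a pose out of reach is approached as far as the arm can. A call with a gripper value outside its range is refused whole. The fingers move at their own pace and stop on an object; the grip force is fixed at half the most. Time passes only in rows, so rows that repeat a pose let the fingers close. It gives the time, the measured TCP pose, the force, the opening and the grip force at its end, in the units of the state.
- manip.observe(): the state, without advancing time (a new reading comes with each control period).
- manip.get_image(name): name is "scene" or "top"; returns a dict with "img" (420x560x3 uint8, blue, green, red), "mtx" (3x3 intrinsics, pixels), "D" ([k1, k2, p1, p2, k3] as OpenCV has them; the pictures are not rectified), "cam_to_world" (4x4, takes a point from camera to world coordinates). Camera axes: x right, y up, looking along -z (the intrinsics and any distortion apply to the point x, -y, -z); pixel columns grow to the right and rows downward; lengths in mm; the calibration is good to about 2 mm. A picture is of the moment at which its call begins. There is no depth.
- manip.finish_job(): hands the job in; it is judged then, once.
The state is a dict: "t": time; "joint_pos": joint angles; "qvel": joint speeds; "tau": joint torques, N m; "eef_pos": TCP position; "eef_rot": TCP orientation; "ft_force": force on the tool from outside, world axes, zero at the start; "ft_torque": the same for the moment, N m; "width": finger opening in mm; "grasp_force": force on a finger pad.
Only numpy, scipy, OpenCV 4.12 (cv2) and the standard library are available. Lean on these libraries where they do the work, as an engineer would, in place of code of your own. Each camera call takes 0.05 s, during which the arm holds its last target. There are 200 camera calls.

## Working session

There is one attempt and no reset: what is moved stays moved. The work goes in short steps, Python scripts to look and compute and a tool call to move; the robot and the scene stay as the last step left them, time stands still between calls to the robot, and variables do not carry over. Pictures are saved under pics/ and viewed, at most 10 in all, crops included, and the job is handed in when it is done.

Besides the shell and the picture viewer there is one more tool, called as name(argument=value, ...) on one line, values as JSON. apply_moves: Moves the arm, as the interface text tells. Its arguments: {"type":"object","properties":{"plan":{"type":"array","items":{"type":"array","items":{"type":"number"}}}},"required":["plan"]}

```bash
mkdir -p pics; cat > h.py <<'E'
import numpy as np, cv2
from scipy.spatial.transform import Rotation as R
from workcell import manip
def snap(n,f):
    d=manip.get_image(n); cv2.imwrite(f,d["img"]); np.savez(f[:-4]+'.npz',mtx=d["mtx"],D=d["D"],T=d["cam_to_world"]); return d
def load(f):
    return np.load(f[:-4]+'.npz')
def ray(c,u,v):
    p=cv2.undistortPoints(np.array([[[u,v]]],float),c['mtx'],np.array(c['D'],float))[0,0]
    T=np.array(c['T']); d=T[:3,:3]@np.array([p[0],-p[1],-1]); return T[:3,3],d
def atz(c,u,v,z):
    o,d=ray(c,u,v); return o+d*(z-o[2])/d[2]
def proj(c,P):
    T=np.array(c['T']); q=(np.atleast_2d(P)-T[:3,3])@T[:3,:3]; q=q*[1,-1,-1]
    return cv2.projectPoints(q,np.zeros(3),np.zeros(3),c['mtx'],np.array(c['D'],float))[0][:,0]
def tool(targets,rots=None):
    s=manip.observe(); Rm=R.from_rotvec(s['eef_rot']); p=np.array(s['eef_pos'])
    return [np.round(Rm.inv().apply(np.array(t)-p),1) for t in targets]
E
python3 - <<'E'
from h import *
for n in("scene","top"):
    d=snap(n,f'pics/{n}0.png'); print(n,np.round(d["cam_to_world"],2).tolist(),np.round(d['mtx'],0).tolist())
s=manip.observe(); print(s['t'],s['eef_pos'],s['eef_rot'],s['width'],R.from_rotvec(s['eef_rot']).as_matrix().round(3))
E
```

```text
scene [[0.7, 0.5, -0.51, 53.51], [-0.72, 0.49, -0.5, -532.78], [-0.0, 0.71, 0.7, 847.36], [0.0, 0.0, 0.0, 1.0]] [[454.0, 0.0, 272.0], [0.0, 454.0, 209.0], [0.0, 0.0, 1.0]]
top [[0.03, 0.99, -0.12, 491.81], [-1.0, 0.03, 0.02, 16.3], [0.03, 0.12, 0.99, 934.26], [0.0, 0.0, 0.0, 1.0]] [[380.0, 0.0, 276.0], [0.0, 380.0, 214.0], [0.0, 0.0, 1.0]]
0.1 [270.7413999  534.74305043 221.87777563] [-7.29523479e-01 -3.05511150e+00  2.50359558e-03] 87.9518902796427 [[-0.892  0.452 -0.001]
 [ 0.452  0.892 -0.001]
 [ 0.    -0.002 -1.   ]]
```

View pics/scene0.png

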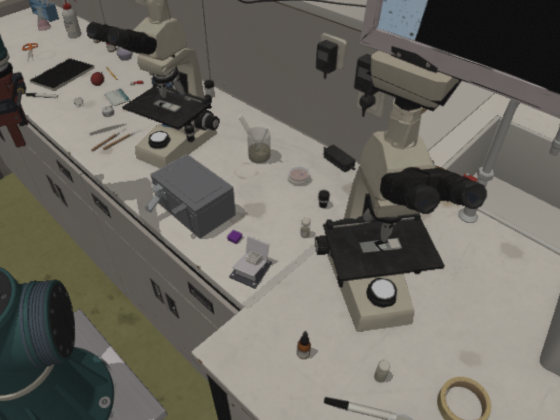

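View pics/top0.png

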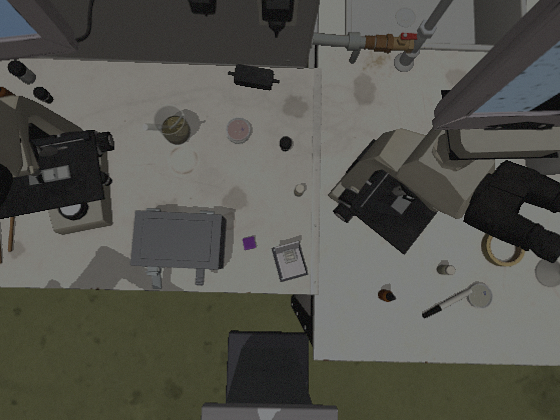

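Top: case at about (180,240), latch at (154,277), tab at (199,276), stand at (290,260), purple look-alike at (250,242). In the scene view the case is at (193,195) and the stand at (252,260). I'll zoom in on these.

```bash
python3 - <<'E'
import cv2,numpy as np
t=cv2.imread('pics/top0.png');s=cv2.imread('pics/scene0.png')
a=cv2.resize(t[200:300,120:320],None,fx=4,fy=4,interpolation=cv2.INTER_CUBIC)
cv2.imwrite('pics/topc.png',cv2.convertScaleAbs(a,alpha=1.5,beta=10))
b=cv2.resize(s[145:295,140:290],None,fx=4,fy=4,interpolation=cv2.INTER_CUBIC)
cv2.imwrite('pics/scenec.png',cv2.convertScaleAbs(b,alpha=1.3,beta=10))
E
```

```text
(no output)
```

View pics/topc.png

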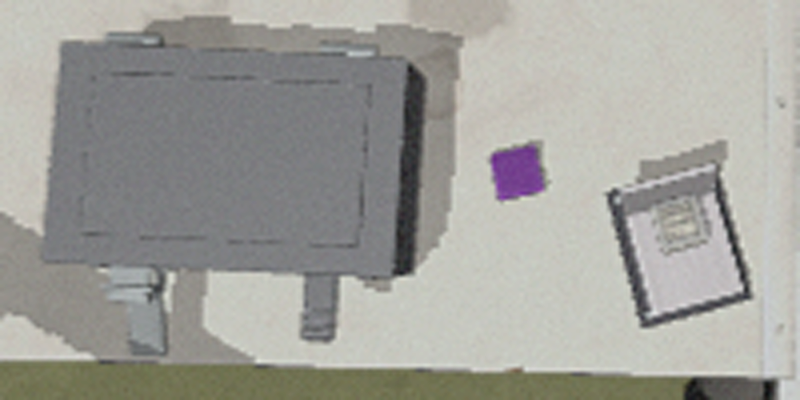

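View pics/scenec.png

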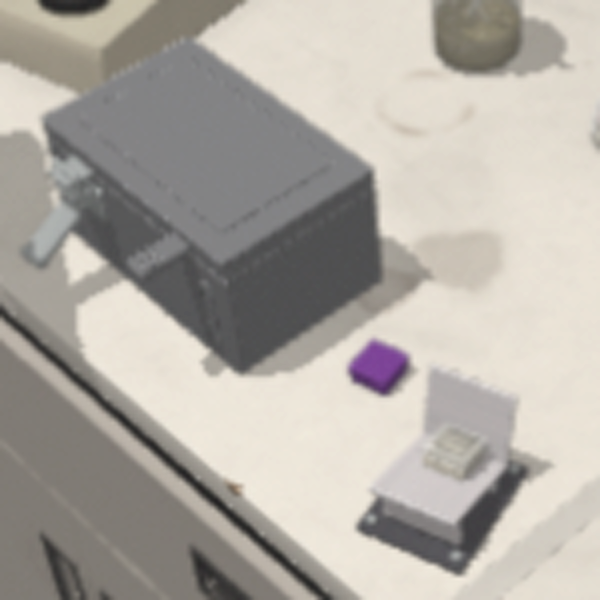

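Case lid corners are clear in both views, as are the plate's near corners (scene crop (373,490), (460,525)) and the backstop's top corners (430,367), (518,400). The lower box sits against the backstop. Next I'll fit the poses.

```bash
cat > fit.py <<'E'
from h import *
from scipy.optimize import least_squares
ct,cs=load('pics/top0.png'),load('pics/scene0.png')
tp=lambda L:np.array(L)/4+[120,200]-.375
sp=lambda L:np.array(L)/4+[140,145]-.375
def fit(P,t,s,x0,tilt,zfree):
    def pose(q):
        return R.from_euler('z',q[2]).as_matrix()@R.from_euler('y',tilt).as_matrix(),np.array([q[0],q[1],q[3] if zfree else 0])
    def f(q):
        A,o=pose(q); W=np.array(P)@A.T+o
        return np.r_[(proj(ct,W)-t).ravel(),(proj(cs,W)-s).ravel()]
    r=least_squares(f,x0); print(np.round(r.x,3),'res',np.round(r.fun,1)); return r.x
if __name__=='__main__':
    c=fit([(60,95,102),(60,-95,102),(-60,-95,102),(-60,95,102)],tp([(65,42),(410,60),(392,275),(42,262)]),sp([(190,40),(375,170),(225,265),(45,122)]),[450,250,0],0,False)
    A=R.from_euler('z',c[2]).as_matrix(); o=np.r_[c[:2],0]
    for n,p in dict(latch_hinge=(-74,50,76),grip=(-101,50,45),tab=(-86,-55,92),lidhinge=(60,0,86)).items():
        W=A@p+o; print(n,W.round(1),'top',((proj(ct,W)[0]+.375-[120,200])*4).round(),'scene',((proj(cs,W)[0]+.375-[140,145])*4).round())
    r=fit([(-62,28,0),(-62,-28,0),(0,28,48),(0,-28,48)],tp([(648,314),(742,292),(613,188),(720,166)]),sp([(373,490),(460,525),(430,367),(518,402)]),[420,0,0,30],np.radians(15),True)
    A=R.from_euler('z',r[2]).as_matrix()@R.from_euler('y',np.radians(15)).as_matrix();o=np.array([r[0],r[1],r[3]])
    for p in [(-15,0,0),(-15,0,15),(-15,0,30)]+[(-15+a,b,15) for a,b in((14.5,14.5),(14.5,-14.5),(-14.5,-14.5),(-14.5,14.5))]:
        W=A@p+o; print(p,W.round(1),'top',((proj(ct,W)[0]+.375-[120,200])*4).round(),'scene',((proj(cs,W)[0]+.375-[140,145])*4).round())
E
python3 fit.py
```

```text
[ 5.30307e+02  2.13305e+02 -1.90000e-02] res [-0.7 -0.2  0.  -0.5  1.   0.8 -0.1  0.   0.3 -0.7  0.7  0.  -0.3  0.5
 -0.8 -0.7]
latch_hinge [457.3 264.7  76. ] top [138. 291.] scene [ 71. 193.]
grip [430.3 265.2  45. ] top [150. 337.] scene [ 44. 249.]
tab [443.3 159.9  92. ] top [322. 323.] scene [150. 267.]
lidhinge [590.3 212.2  86. ] top [243.  53.] scene [283. 120.]
[ 5.16087e+02 -3.11420e+01  2.84000e-01  1.89850e+01] res [ 0.5 -0.3  0.  -1.   1.7  0.7 -1.4  0.  -0.6 -0.5 -0.8  0.   0.6  0.3
 -0.1  0.1]
(-15, 0, 0) [502.2 -35.2  22.9] top [675. 225.] scene [454. 464.]
(-15, 0, 15) [505.9 -34.1  37.4] top [675. 218.] scene [456. 444.]
(-15, 0, 30) [509.6 -33.   51.8] top [674. 212.] scene [459. 423.]
(-0.5, 14.5, 15) [515.3 -16.3  33.6] top [645. 202.] scene [447. 423.]
(-0.5, -14.5, 15) [523.4 -44.1  33.6] top [692. 189.] scene [490. 440.]
(-29.5, -14.5, 15) [496.5 -52.   41.1] top [705. 235.] scene [466. 466.]
(-29.5, 14.5, 15) [488.4 -24.1  41.1] top [657. 248.] scene [422. 447.]
```

The fits agree with the pictures: case at (530,213) with yaw -1.1°, stand at (516,-31) with its origin at z 19. The tab and grip fall where they are seen. Next I'll compute the approach to the latch.

```bash
cat >> h.py <<'E'
def down(yaw): # tool down, tool y at world angle yaw (deg)
    y=np.array([np.cos(np.radians(yaw)),np.sin(np.radians(yaw)),0]); z=np.array([0,0,-1.]); return R.from_matrix(np.c_[np.cross(y,z),y,z])
def rows(pts,rot=None):
    s=manip.observe(); Rm=R.from_rotvec(s['eef_rot']); p=np.array(s['eef_pos'])
    print('t',round(s['t'],2),'tcp',p.round(1),'w',round(s['width'],1),'F',np.round(s['ft_force'],1),'g',np.round(s['grasp_force'],1))
    for i,t in enumerate(pts):
        Rt=Rm if rot is None else (rot[i] if isinstance(rot,list) else rot)
        rv=np.degrees((Rm.inv()*Rt).as_rotvec()); d=Rm.inv().apply(np.array(t)-p); print([float(x) for x in np.r_[rv.round(1),d.round(1)]])
E
python3 - <<'E'
from h import *
rows([(430,265,130),(430,265,26)],down(88.9))
c=load('pics/top0.png'); print(atz(c,110,233,0),atz(c,110,165,100))
E
```

```text
t 0.1 tcp [270.7 534.7 221.9] w 88.0 F [-0.1  0.1  0.2] g 0.0
[-0.1, -0.0, -25.8, -264.0, -168.5, 92.1]
[-0.1, -0.0, -25.8, -264.0, -168.4, 196.1]
[545.84967531 399.35223189   0.        ] [690.9699771  370.36113209 100.        ]
```

apply_moves(plan=[[0, 0, -7, -33, -21, 11, 40], [0, 0, -14, -66, -42, 23, 40], [0, 0, -20, -99, -63, 34, 40], [0, 0, -25.8, -132, -84, 46, 40], [0, 0, -25.8, -165, -105, 57, 40], [0, 0, -25.8, -198, -126, 69, 40], [0, 0, -25.8, -231, -147, 80, 40], [0, 0, -25.8, -264, -168.5, 92, 40], [0, 0, -25.8, -264, -168.5, 92, 40], [0, 0, -25.8, -264, -168.5, 92, 40]])

```text
t: 0.93
eef_pos: [430.7, 263.6, 129.8]
eef_rot: [-0.036, -3.139, 0.001]
ft_force: [-1.1, 1.3, 0.2]
width: 40.2
grasp_force: 0.0
```

```bash
python3 - <<'E'
from h import *
rows([(430.3,265.2,27)],down(88.9))
H=np.array([457.3,264.7,76]);r=[]
for th in np.arange(0.,1.61,.2):
    a=np.arctan2(27,31)+th; r.append((H[0]-41*np.sin(a),265.2,H[2]-41*np.cos(a)-19))
rows(r,down(88.9)); print(np.round(np.array(r)-r[0],1))
E
```

```text
t 0.93 tcp [430.7 263.6 129.8] w 40.2 F [-1.1  1.3  0.2] g 0.0
[-0.1, -0.1, -0.2, 0.3, 1.7, 102.8]
t 0.93 tcp [430.7 263.6 129.8] w 40.2 F [-1.1  1.3  0.2] g 0.0
[-0.1, -0.1, -0.2, 0.2, 1.7, 103.7]
[-0.1, -0.1, -0.2, 5.8, 1.5, 97.8]
[-0.1, -0.1, -0.2, 10.1, 1.4, 90.8]
[-0.1, -0.1, -0.2, 13.0, 1.3, 83.1]
[-0.1, -0.1, -0.2, 14.2, 1.3, 75.0]
[-0.1, -0.1, -0.2, 13.9, 1.3, 66.9]
[-0.1, -0.1, -0.2, 11.9, 1.3, 58.9]
[-0.1, -0.1, -0.2, 8.4, 1.4, 51.5]
[-0.1, -0.1, -0.2, 3.5, 1.5, 45.0]
[[  0.    0.    0. ]
 [ -5.6   0.    6. ]
 [ -9.9   0.   12.9]
 [-12.8   0.   20.6]
 [-14.    0.   28.7]
 [-13.6   0.   36.9]
 [-11.6   0.   44.8]
 [ -8.1   0.   52.2]
 [ -3.2   0.   58.7]]
```

apply_moves(plan=[[0, 0, 0, 0, 1.5, 30, 40], [0, 0, 0, 0, 1.5, 60, 40], [0, 0, 0, 0, 1.5, 85, 40], [0, 0, 0, 0, 1.5, 102, 40], [0, 0, 0, 0, 1.5, 102, 40], [0, 0, 0, 0, 1.5, 102, 12], [0, 0, 0, 0, 1.5, 102, 12], [0, 0, 0, 0, 1.5, 102, 12], [0, 0, 0, 0, 1.5, 102, 12], [0, 0, 0, 0, 1.5, 102, 12], [0, 0, 0, 0, 1.5, 102, 12]])

```text
t: 1.85
eef_pos: [431.5, 268.0, 29.9]
eef_rot: [0.029, 3.139, 0.003]
ft_force: [-1.4, 2.8, 7.6]
width: 19.7
grasp_force: 30.0
```

apply_moves(plan=[[0, 0, 0, 3, 1, -3, 12], [0, 0, 0, 6, 1, -6, 12], [0, 0, 0, 8, 1, -9, 12], [0, 0, 0, 10, 1, -13, 12], [0, 0, 0, 13, 1, -21, 12], [0, 0, 0, 14, 1, -29, 12], [0, 0, 0, 14, 1, -37, 12], [0, 0, 0, 12, 1, -45, 12], [0, 0, 0, 10, 1, -49, 12], [0, 0, 0, 10, 1, -49, 12]])

```text
t: 2.68
eef_pos: [418.5, 268.2, 78.8]
eef_rot: [-0.03, -3.138, 0.0]
ft_force: [-6.4, 3.6, 0.0]
width: 19.7
grasp_force: 30.0
```

apply_moves(plan=[[0, 0, 0, 0, 0, 0, 40], [0, 0, 0, 0, 0, 0, 40], [0, 0, 0, 0, 0, 0, 40], [0, 0, 0, 0, 0, 0, 40], [0, 0, 0, 0, 0, -35, 40], [0, 0, 0, 0, 0, -70, 40], [0, 0, 0, 0, 0, -70, 40]])

```text
t: 3.27
eef_pos: [424.4, 269.9, 153.0]
eef_rot: [0.029, 3.133, 0.006]
ft_force: [1.5, 0.3, -0.2]
width: 40.3
grasp_force: 0.0
```

```bash
python3 - <<'E'
from h import *
rows([(443.3,159.9,125),(443.3,159.9,73)],down(88.9))
a=snap('top','pics/top1.png')['img'][200:300,120:270]; b=snap('scene','pics/scene1.png')['img'][145:245,140:240]
f=lambda x:cv2.resize(x,(int(x.shape[1]*3),300),interpolation=cv2.INTER_CUBIC)
cv2.imwrite('pics/c1.png',cv2.convertScaleAbs(np.hstack([f(a),f(b)]),alpha=1.4))
E
```

```text
t 3.27 tcp [424.4 269.9 153. ] w 40.3 F [ 1.5  0.3 -0.2] g 0.0
[0.2, 0.5, 0.0, -20.7, -109.8, 27.8]
[0.2, 0.5, 0.0, -20.2, -110.0, 79.8]
```

View pics/c1.png

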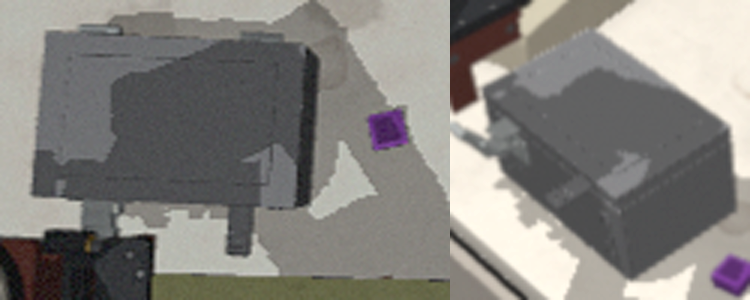

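The lever now points up and forward at (475,140) in the right panel, so the latch is open. The tab is clear at (240,230) in the left panel. Next, the tab.

apply_moves(plan=[[0, 0, 0, -7, -37, 9, 40], [0, 0, 0, -14, -73, 18, 40], [0, 0.2, 0, -20.5, -108, 28, 40], [0, 0.5, 0, -20.5, -108, 40, 40], [0, 0.5, 0, -20.5, -108, 65, 40], [0, 0.5, 0, -20.5, -108, 80, 40], [0, 0.5, 0, -20.5, -108, 80, 12], [0, 0.5, 0, -20.5, -108, 80, 12], [0, 0.5, 0, -20.5, -108, 80, 12], [0, 0.5, 0, -20.5, -108, 80, 12], [0, 0.5, 0, -20.5, -108, 80, 12], [0, 0.5, 0, -20.5, -108, 80, 12]])

```text
t: 4.37
eef_pos: [439.1, 162.6, 68.6]
eef_rot: [-0.031, -3.134, -0.006]
ft_force: [-1.5, 12.3, -1.4]
width: 17.5
grasp_force: 30.0
```

```bash
python3 - <<'E'
from h import *
s=manip.observe(); p=np.array(s['eef_pos']); r=[]
f=lambda th:np.array([-146*np.cos(th)+6*np.sin(th),146*np.sin(th)+6*np.cos(th)])
for th in np.arange(.1,1.81,.1):
    d=f(th)-f(0); r.append(p+[d[0],-.019*d[0],d[1]])
rows(r)
E
```

```text
t 4.37 tcp [439.1 162.6  68.6] w 17.5 F [-1.5 12.3 -1.4] g 30.0
[0.0, 0.0, 0.0, -1.2, 0.1, -14.6]
[0.0, 0.0, 0.0, -3.9, 0.1, -28.9]
[0.0, 0.0, 0.0, -8.0, 0.2, -42.9]
[0.0, 0.0, 0.0, -13.4, 0.2, -56.5]
[0.0, 0.0, 0.0, -20.2, 0.3, -69.4]
[0.0, 0.0, 0.0, -28.3, 0.3, -81.6]
[0.0, 0.0, 0.0, -37.5, 0.4, -92.9]
[0.0, 0.0, 0.0, -47.8, 0.4, -103.3]
[0.0, 0.0, 0.0, -59.1, 0.5, -112.6]
[0.0, 0.0, 0.0, -71.2, 0.5, -120.7]
[0.0, 0.0, 0.0, -84.1, 0.6, -127.5]
[0.0, 0.0, 0.0, -97.7, 0.6, -133.0]
[0.0, 0.0, 0.0, -111.7, 0.6, -137.2]
[0.0, 0.0, 0.0, -126.0, 0.6, -139.9]
[0.0, 0.0, 0.0, -140.6, 0.6, -141.2]
[0.0, 0.0, 0.0, -155.2, 0.7, -141.0]
[0.0, 0.0, 0.0, -169.7, 0.7, -139.3]
[0.0, 0.0, 0.0, -184.0, 0.7, -136.3]
```

apply_moves(plan=[[0, 0, 0, -1.2, 1, -14.6, 12], [0, 0, 0, -3.9, 1, -28.9, 12], [0, 0, 0, -8, 1, -42.9, 12], [0, 0, 0, -13.4, 1, -56.5, 12], [0, 0, 0, -20.2, 1, -69.4, 12], [0, 0, 0, -28.3, 1, -81.6, 12], [0, 0, 0, -28.3, 1, -81.6, 12]])

```text
t: 4.95
eef_pos: [469.8, 162.2, 152.1]
eef_rot: [-0.029, -3.136, -0.004]
ft_force: [-1.4, 5.2, -0.1]
width: 17.7
grasp_force: 30.0
```

apply_moves(plan=[[0, 0, 0, -9.2, 0, -11.3, 12], [0, 0, 0, -19.5, 0, -21.7, 12], [0, 0, 0, -30.8, 0, -31, 12], [0, 0, 0, -42.9, 0, -39.1, 12], [0, 0, 0, -55.8, 0, -45.9, 12], [0, 0, 0, -69.4, 0, -51.4, 12], [0, 0, 0, -83.4, 0, -55.6, 12], [0, 0, 0, -97.7, 0, -58.3, 12], [0, 0, 0, -112.3, 0, -59.6, 12], [0, 0, 0, -126.9, 0, -59.4, 12], [0, 0, 0, -141.4, 0, -57.7, 12], [0, 0, 0, -152, 0, -55.3, 12]])

```text
t: 5.95
eef_pos: [621.8, 159.2, 205.0]
eef_rot: [-0.028, -3.135, -0.003]
ft_force: [-1.0, 3.6, 8.5]
width: 17.5
grasp_force: 30.0
```

apply_moves(plan=[[0, 0, 0, 0, 0, 0, 40], [0, 0, 0, 0, 0, 0, 40], [0, 0, 0, 0, 0, 0, 40], [0, 0, 0, 0, 0, 0, 40], [0, 0, 0, 0, 0, -30, 40], [0, 0, 0, 0, 0, -60, 40], [0, 0, 0, 35, -20, -60, 50], [0, 0, 0, 70, -40, -60, 50], [0, 0, 0, 105, -60, -60, 50], [0, 0, 0, 140, -75, -60, 50], [0, 0, 0, 175, -75, -60, 50], [0, 0, 0, 200, -75, -60, 50]])

```text
t: 6.95
eef_pos: [414.7, 85.6, 264.0]
eef_rot: [-0.031, -3.129, 0.001]
ft_force: [-1.2, 0.4, -0.5]
width: 50.2
grasp_force: 0.0
```

```bash
python3 - <<'E'
from h import *
a=snap('top','pics/top2.png')['img'][190:300,120:320]; b=snap('scene','pics/scene2.png')['img'][130:290,130:290]
cv2.imwrite('pics/c2.png',cv2.convertScaleAbs(cv2.resize(a,None,fx=4,fy=4,interpolation=cv2.INTER_CUBIC),alpha=1.6,beta=20))
cv2.imwrite('pics/c3.png',cv2.convertScaleAbs(cv2.resize(b,None,fx=3.75,fy=3.75,interpolation=cv2.INTER_CUBIC),alpha=1.5,beta=20))
E
```

```text
(no output)
```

View pics/c2.png

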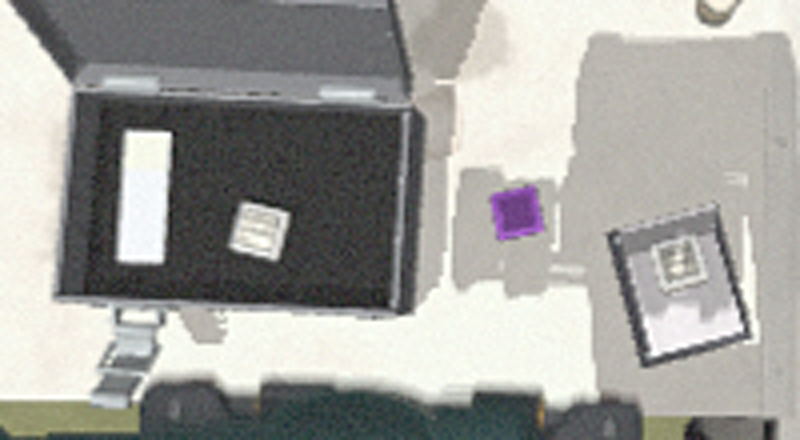

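View pics/c3.png

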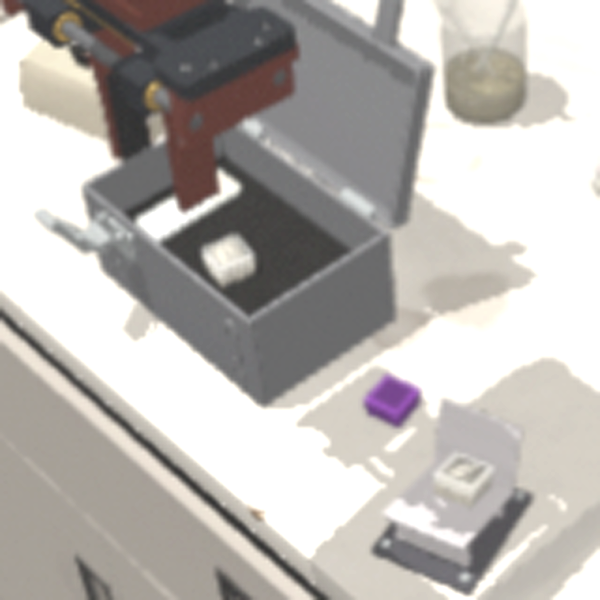

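Lid is fully open. The cover box is at c2 (260,232) on the foam, the slides at (145,195), and the lower box on the stand at (680,263) against the backstop. I'll segment both boxes for their poses.

```bash
cat > seg.py <<'E'
from h import *
from scipy.optimize import minimize
def mask(f,roi,thr):
    g=cv2.cvtColor(cv2.imread(f),cv2.COLOR_BGR2GRAY); x0,y0,x1,y1=roi
    g=cv2.resize(g[y0:y1,x0:x1],None,fx=8,fy=8,interpolation=cv2.INTER_CUBIC); return (g>thr).astype(np.uint8)
def sil(c,roi,A,o):
    P=np.array([(a,b,z) for a in(-14.5,14.5) for b in(-14.5,14.5) for z in(0,15)])@A.T+o
    q=(proj(c,P)-[roi[0],roi[1]]+.5)*8-.5; m=np.zeros(((roi[3]-roi[1])*8,(roi[2]-roi[0])*8),np.uint8)
    cv2.fillConvexPoly(m,cv2.convexHull(q.astype(np.int32)),1); return m
if __name__=='__main__':
    V=[]
    for n,roi,thr in(('top',(172,236,198,260),90),('scene',(178,188,204,212),110)):
        f=f'pics/{n}2.png'; m=mask(f,roi,thr); k,l,st,ce=cv2.connectedComponentsWithStats(m); j=1+np.argmax(st[1:,4]); m=(l==j).astype(np.uint8)
        print(n,'area',st[j,4]/64,'c',ce[j]/8+roi[:2],st[j,:4]/8); V.append((load(f),roi,m))
    def cost(q,V=V):
        A=R.from_euler('z',q[2],degrees=True).as_matrix(); return sum((sil(c,r,A,[q[0],q[1],45])!=m).sum()/64 for c,r,m in V)
    for VV in(V,V[:1],V[1:]):
        x=min((minimize(cost,[*atz(V[0][0],185,247.5,52)[:2],y0],args=(VV,),method='Nelder-Mead',options=dict(initial_simplex=np.array([*atz(V[0][0],185,247.5,52)[:2],y0])+np.array([[0,0,0],[5,0,0],[0,5,0],[0,0,8]]))) for y0 in(-20,-10,0)),key=lambda r:r.fun)
        print(x.x.round(1),x.fun)
E
python3 seg.py
```

```text
top area 146.03125 c [184.92772309 247.72718275] [ 5.625  4.75  14.5   14.25 ]
scene area 93.234375 c [190.60939333 198.80411011] [ 6.375  5.5   12.875 11.125]
[514.9 206.3 -21. ] 93.078125
[514.5 206.   -9.5] 35.828125
[517.8 211.5 -29.8] 48.328125
```

```bash
python3 - <<'E'
from h import *
for n,(x0,y0,x1,y1) in(('top',(172,236,198,260)),('scene',(178,188,204,212))):
    g=cv2.cvtColor(cv2.imread(f'pics/{n}2.png'),cv2.COLOR_BGR2GRAY)[y0:y1,x0:x1]
    print(n);print('\n'.join(' '.join(f'{v:3d}' for v in r) for r in g[2:22]))
E
sed -i "s/260),90/260),60/;s/212),110/212),70/" seg.py; python3 seg.py
```

```text
top
 27  22  24  31  24  27  28  27  26  26  23  28  31  29  26  18  21  30  24  32  31  27  27  28  22  24
 22  26  26  26  29  26  21  26  29  20  15  12  26  16  31  29  24  30  22  25  17  23  20  28  31  20
 25  24  26  25  26  29  26  33  55  65  54  22  14  15  11  14  27  15  29  24  25  31  25  23  21  28
 19  28  23  24  24  26  24  45  96 130 130 126 112  91  56  23  14  15  17  20  21  20  17  22  27  29
 21  22  26  24  28  25  11  52 102 118 103 114 114 127 125 124 113  96  58  28  17  18  18  22  23  24
 32  28  21  20  23  20  26  66 103 111 123 120 107 104 103 111 114 126 129 118  58  11  24  19  28  26
 21  29  23  24  29  21  48  82 113 107 115 107 108 110 122 119 110  99 123 118  55  15  26  25  29  28
 29  22  24  18  25  18  55 102 132 132 124 119 111 111 106 109 114  87 130 114  46  21  28  23  24  18
 29  21  28  26  22  29  66 108 123 128 131 134 144 142 126 114 105  94 128 107  39  15  25  30  27  25
 27  23  26  21  21  29  82 122 113 112 112 103 119 120 118 129 122 118 119  81  19  26  22  26  25  25
 29  27  22  26  24  41  94 132 130 142 137 125 115 105 
[... 2610 characters left out ...]
 44  37  33  31  32  32  32  32  32  33  33
 64  64  65  65  66  73  84  90  70  45  48  60  46  35  32  33  32  32  32  32  32  32  32  32  32  34
 63  64  64  64  64  66  70  82  91  73  49  38  33  32  31  33  32  31  32  32  31  31  31  32  31  32
 63  65  64  65  64  65  64  67  80  90  82  52  36  30  31  32  32  32  32  31  32  31  32  33  31  34
 64  65  64  64  65  64  64  64  66  77  87  85  59  39  33  32  32  33  31  32  30  31  31  32  38  51
top area 166.71875 c [184.8498477  247.71544049] [ 5.125  4.5   15.375 14.875]
scene area 137.3125 c [190.9320949  199.06746416] [ 5.625  4.5   14.375 13.75 ]
[515.5 207.  -13.6] 36.875
[515.  205.9 -11.9] 16.25
[516.5 208.1 -15.5] 12.46875
```

Box at about (515.5, 207), yaw -14.5°. The two views agree within 2 mm, and it lies inside the case, clear of the slides.

```bash
python3 - <<'E'
from h import *
rows([(515.5,208.5,150),(515.5,208.5,48)],down(75.5))
E
```

```text
t 7.05 tcp [413.6  86.2 264.1] w 49.8 F [0.5 0.3 1. ] g 0.0
[-0.1, -0.7, 13.4, -101.1, 124.2, 112.7]
[-0.1, -0.7, 13.4, -102.4, 124.3, 214.7]
```

apply_moves(plan=[[0, 0, 4, -20, 25, 20, 48], [0, -0.3, 8, -40, 50, 40, 48], [0, -0.5, 13.4, -60, 75, 60, 48], [0, -0.7, 13.4, -80, 100, 85, 48], [0, -0.7, 13.4, -101, 124, 112, 48], [0, -0.7, 13.4, -101, 124, 135, 48], [0, -0.7, 13.4, -101.5, 124, 160, 48], [0, -0.7, 13.4, -102, 124, 185, 48], [0, -0.7, 13.4, -102, 124, 203, 48], [0, -0.7, 13.4, -102, 124, 209, 48], [0, -0.7, 13.4, -102, 124, 209, 48]])

```text
t: 7.97
eef_pos: [520.8, 208.1, 53.0]
eef_rot: [-0.395, -3.117, 0.004]
ft_force: [-0.2, 0.6, 0.5]
width: 47.8
grasp_force: 0.0
```

```bash
python3 - <<'E'
from h import *
rows([(515.5,208.5,47)],down(75.5))
E
```

```text
t 7.97 tcp [520.8 208.1  53. ] w 47.8 F [-0.2  0.6  0.5] g 0.0
[-0.2, 0.0, 0.1, 5.2, -0.9, 6.0]
```

apply_moves(plan=[[0, 0, 0, 5, -0.5, 3, 48], [0, 0, 0, 5, -0.5, 6, 48], [0, 0, 0, 5, -0.5, 6, 48], [0, 0, 0, 5, -0.5, 6, 20], [0, 0, 0, 5, -0.5, 6, 20], [0, 0, 0, 5, -0.5, 6, 20], [0, 0, 0, 5, -0.5, 6, 20], [0, 0, 0, 5, -0.5, 6, 20], [0, 0, 0, 5, -0.5, 6, 20]])

```text
t: 8.72
eef_pos: [517.6, 209.2, 49.4]
eef_rot: [0.395, 3.112, -0.001]
ft_force: [-0.7, -0.7, 5.1]
width: 28.8
grasp_force: 30.0
```

Gripped the box: width 28.8, grip force 30. Lifting now, then computing the pose above the stand.

apply_moves(plan=[[0, 0, 0, 0, 0, -15, 20], [0, 0, 0, 0, 0, -45, 20], [0, 0, 0, 0, 0, -80, 20], [0, 0, 0, 0, 0, -110, 20], [0, 0, 0, 0, 0, -110, 20], [0, 0, 0, 0, 0, -110, 20]])

```text
t: 9.22
eef_pos: [518.2, 209.8, 160.6]
eef_rot: [0.394, 3.109, 0.001]
ft_force: [1.2, -0.1, -1.1]
width: 29.1
grasp_force: 30.0
```

```bash
cat >> h.py <<'E'
AR=R.from_euler('z',.284).as_matrix()@R.from_euler('y',np.radians(15)).as_matrix(); OR=np.array([516.1,-31.1,19.])
RT=R.from_matrix(AR@np.diag([-1,1,-1]))
def rest(*p): return AR@np.array(p)+OR
E
python3 - <<'E'
from h import *
rows([rest(-27,0,70),rest(-27,0,40)],RT)
E
```

```text
t 9.22 tcp [518.2 209.8 160.6] w 29.1 F [ 1.2 -0.1 -1.1] g 30.0
[4.0, 15.1, -30.6, -50.8, -237.9, 67.0]
[4.0, 15.1, -30.6, -43.9, -242.0, 95.9]
```

apply_moves(plan=[[0, 0, 0, -5, -35, 0, 20], [0.5, 2, -4, -12, -70, 0, 20], [1, 5, -10, -20, -105, 0, 20], [2, 7.5, -15, -28, -140, 5, 20], [2.6, 10, -20, -37, -170, 10, 20], [3.3, 12.5, -25, -44, -205, 25, 20], [4, 15, -30.5, -51, -238, 45, 20], [4, 15, -30.5, -51, -238, 67, 20], [4, 15, -30.5, -51, -238, 67, 20], [4, 15, -30.5, -51, -238, 67, 20]])

```text
t: 10.05
eef_pos: [504.6, -33.6, 90.2]
eef_rot: [0.403, -2.845, 0.052]
ft_force: [0.8, -0.6, -0.7]
width: 28.7
grasp_force: 30.0
```

```bash
python3 - <<'E'
from h import *
rows([rest(-27,0,70),rest(-25,0,40)],RT)
E
```

```text
t 10.05 tcp [504.6 -33.6  90.2] w 28.7 F [ 0.8 -0.6 -0.7] g 30.0
[0.2, -0.5, -0.1, -2.7, -0.8, -4.3]
[0.2, -0.5, -0.1, -4.9, -0.8, 25.7]
```

apply_moves(plan=[[0, -0.3, 0, -2, -1, 10, 20], [0, -0.3, 0, -3, -1, 22, 20], [0, -0.3, 0, -3, -1, 22, 20], [0, -0.3, 0, -3, -1, 22, 20]])

```text
t: 10.38
eef_pos: [504.1, -34.8, 70.7]
eef_rot: [0.408, -2.855, 0.054]
ft_force: [0.5, -0.3, -0.6]
width: 28.7
grasp_force: 30.0
```

```bash
python3 - <<'E'
from h import *
rows([rest(-25,0,40)],RT)
a=snap('top','pics/top3.png')['img'][230:300,260:330]; b=snap('scene','pics/scene3.png')['img'][225:295,220:290]
f=lambda x:cv2.resize(x,(400,400),interpolation=cv2.INTER_CUBIC)
cv2.imwrite('pics/c4.png',cv2.convertScaleAbs(np.hstack([f(a),f(b)]),alpha=1.3,beta=10))
E
```

```text
t 10.38 tcp [504.1 -34.8  70.7] w 28.7 F [ 0.5 -0.3 -0.6] g 30.0
[-0.0, 0.1, -0.0, -0.6, 0.2, 6.7]
```

View pics/c4.png

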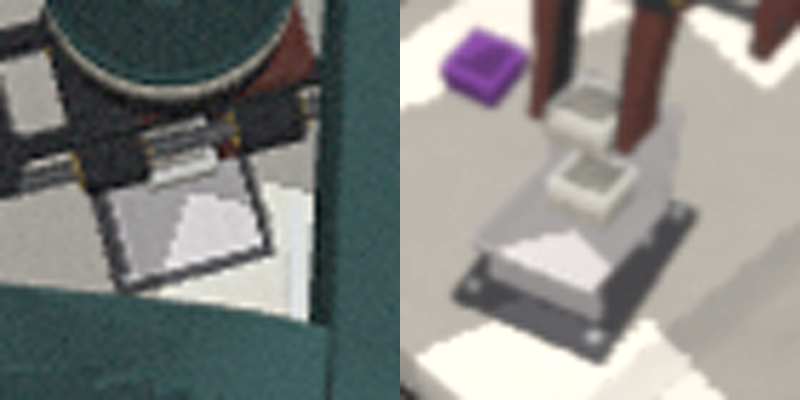

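The scene panel shows the held box's front-left corner at (546,107)/(548,125), and the lower box's at (548,183)/(550,200). I'll compare both with the projected models.

```bash
python3 - <<'E'
from h import *
c=load('pics/scene3.png'); s=manip.observe(); t=AR.T@(np.array(s['eef_pos'])-OR); print('tcp in rest',t.round(1))
f=lambda p:(((proj(c,rest(*p))[0]+.5-[220,225])*400/70-.5)+[400,0]).round()
for nm,o in(('lower',(-15,0,0)),('held',(t[0],t[1],t[2]-4))):
    for a,b,z in((-14.5,14.5,15),(-14.5,14.5,0),(-14.5,-14.5,15),(-14.5,-14.5,0),(14.5,-14.5,15),(14.5,14.5,15)): print(nm,a,b,z,f(np.array(o)+[a,b,z]))
o=np.array((-15,0,0));b=f(o); print('px per 10mm x,y,z',[f(o+d)-b for d in np.eye(3)*10])
E
```

```text
tcp in rest [-24.9  -0.8  47.3]
lower -14.5 14.5 15 [546. 182.]
lower -14.5 14.5 0 [543. 211.]
lower -14.5 -14.5 15 [609. 208.]
lower -14.5 -14.5 0 [605. 238.]
lower 14.5 -14.5 15 [643. 172.]
lower 14.5 14.5 15 [581. 147.]
held -14.5 14.5 15 [545. 107.]
held -14.5 14.5 0 [542. 138.]
held -14.5 -14.5 15 [610. 133.]
held -14.5 -14.5 0 [606. 164.]
held 14.5 -14.5 15 [645.  98.]
held 14.5 14.5 15 [581.  72.]
px per 10mm x,y,z [array([ 12., -12.]), array([-21.,  -9.]), array([  3., -19.])]
```

```bash
python3 - <<'E'
import cv2
b=cv2.imread('pics/scene3.png')[235:270,235:275]
b=cv2.resize(b,None,fx=15,fy=15,interpolation=cv2.INTER_CUBIC)
cv2.imwrite('pics/c5.png',cv2.convertScaleAbs(b,alpha=1.3,beta=10))
E
```

```text
(no output)
```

View pics/c5.png

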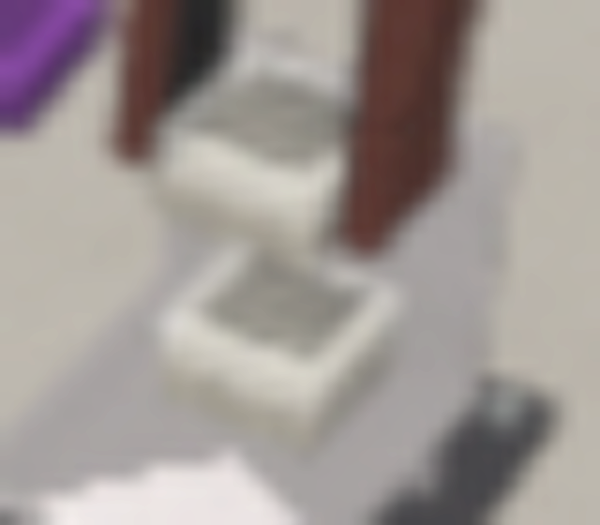

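Held and lower box match the model to within 1 mm relative to each other, so I can lower it.

apply_moves(plan=[[0, 0, 0, -2, 0.7, 6, 20], [0, 0, 0, -4, 0.7, 12, 20], [0, 0, 0, -6, 0.7, 18, 20], [0, 0, 0, -7.5, 0.7, 23, 20], [0, 0, 0, -7.5, 0.7, 25, 20], [0, 0, 0, -7.5, 0.7, 25, 20], [0, 0, 0, -7.5, 0.7, 25, 20]])

```text
t: 11.07
eef_pos: [505.4, -34.6, 44.4]
eef_rot: [0.406, -2.855, 0.053]
ft_force: [-0.5, 1.5, 8.1]
width: 29.2
grasp_force: 30.0
```

```bash
cat > st.py <<'E'
from h import *
s=manip.observe(); print(round(s['t'],2),'rest',(AR.T@(np.array(s['eef_pos'])-OR)).round(1),'F rest',(AR.T@np.array(s['ft_force'])).round(1),s['width'].__round__(1))
E
python3 st.py
```

```text
11.07 rest [-17.4  -0.4  21.6] F rest [-2.2  1.6  7.8] 29.2
```

apply_moves(plan=[[0, 0, 0, -0.5, 0, -1, 20], [0, 0, 0, -1, 0, -1, 20], [0, 0, 0, -1.5, 0, -1, 20], [0, 0, 0, -1.5, 0, -1, 20]])

```text
t: 11.4
eef_pos: [506.6, -34.4, 44.3]
eef_rot: [0.406, -2.855, 0.054]
ft_force: [-0.4, -0.1, 0.4]
width: 28.9
grasp_force: 30.0
```

```bash
python3 st.py
```

```text
11.4 rest [-16.2  -0.5  21.8] F rest [-0.5  0.1  0.3] 28.9
```

Free again just above contact. Pushing on towards the backstop.

apply_moves(plan=[[0, 0, 0, -0.5, 0, 0, 20], [0, 0, 0, -1, 0, 0, 20], [0, 0, 0, -1.5, 0, 0, 20], [0, 0, 0, -1.5, 0, 0, 20]])

```text
t: 11.73
eef_pos: [507.1, -34.2, 44.2]
eef_rot: [0.407, -2.853, 0.054]
ft_force: [-2.7, -2.1, 2.0]
width: 28.6
grasp_force: 30.0
```

```bash
python3 st.py
```

```text
11.73 rest [-15.7  -0.5  21.9] F rest [-3.6 -1.3  1.2] 28.6
```

apply_moves(plan=[[0, 0, 0, 0, 0, 0.7, 20], [0, 0, 0, 0, 0, 0.7, 20], [0, 0, 0, 0, 0, 0.7, 45], [0, 0, 0, 0, 0, 0.7, 45], [0, 0, 0, 0, 0, 0.7, 45], [0, 0, 0, 0, 0, 0.7, 45], [0, 0, 0, 0, 0, -15, 45], [0, 0, 0, 0, 0, -40, 45], [0, 0, 0, 0, 0, -75, 45], [0, 0, 0, 20, 0, -110, 45], [0, 0, 0, 50, 0, -130, 45], [0, 0, 0, 70, 0, -140, 45]])

```text
t: 12.73
eef_pos: [478.8, -43.0, 200.6]
eef_rot: [0.408, -2.86, 0.056]
ft_force: [-1.5, -0.3, 0.5]
width: 45.0
grasp_force: 0.0
```

```bash
python3 - <<'E'
from h import *
a=snap('top','pics/top4.png')['img'][190:290,110:260]; b=snap('scene','pics/scene4.png')['img']
f=lambda x,w,h:cv2.resize(x,(w,h),interpolation=cv2.INTER_CUBIC)
cv2.imwrite('pics/c6.png',cv2.convertScaleAbs(np.hstack([f(b[235:270,235:275],457,400),f(b[140:270,140:250],338,400)]),alpha=1.3,beta=10))
s=manip.observe();print(s['t'],s['eef_pos'],s['ft_force'],s['width'])
E
```

```text
12.8333 [477.47938834 -43.11960691 200.18355658] [ 0.66070864 -0.06806835 -0.60327079] 45.212032605675454
```

View pics/c6.png

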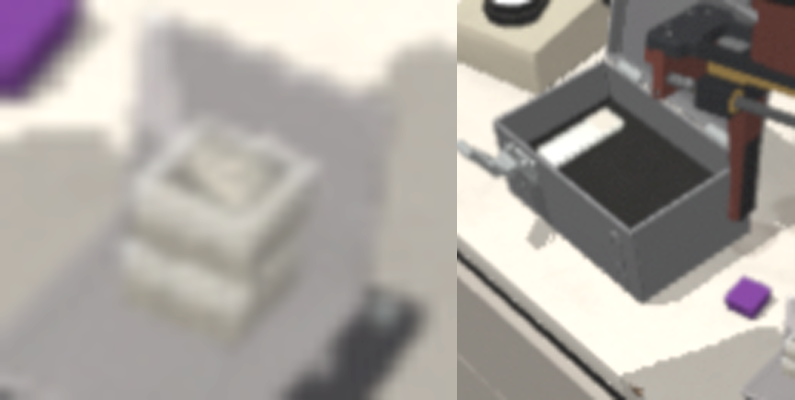

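The left panel shows the two boxes stacked squarely against the backstop: upper corner at (140,190), lower at (125,250). That is within about 1–2 mm of straight above. The right panel shows the lid and latch open and the slides untouched, so I'm handing in.

```bash
python3 -c "
from workcell import manip
print(manip.finish_job())"
```

```text
the job is handed in; nothing more can be done
None
```

I flipped the latch, opened the lid fully, and laid the cover glass box flat on the lower one against the backstop, within about 1–2 mm of straight above it. I handed the job in at about 13 s; no verdict came back.

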